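# Set the extractor to its third speed and start it

## Task

Set the dust extractor's speed box to the third speed and start it. With a fingertip, push the slide lever away from its off end, click by click, and stop in the third notch (off is not counted), without letting it run on past that notch; then press the start button right down and let it come up again. Only push: do not pinch the lever, and leave the tape roll, the die and the nut beside the box where they stand.

Things in the scene. Friction and masses are not known exactly. Their poses are not given: they have to be found in the camera images.
- speed_box: Grey control box, 80 x 150 mm, its aluminium face 48 mm above the bench, screwed down at each end. Origin: centre of its underside. y axis: along the lever's slot, from the off end towards the start button (to the robot's right); x axis: across. Ticks beside the slot mark the notches: a long thick one for off (y = -55 mm), then five short ones 14 mm apart for speeds 1 to 5 (third: y = -13 mm).
- lever (a joint): Slide lever's place along the box's +y, m: 0 off, then speeds 1 to 5 at 0.014, 0.028, 0.042, 0.056, 0.070 (stop just past it). It starts in the off or the speed 1 notch. A sprung ball holds it in each notch: about 5 N of push takes it out, the resistance fades towards the crest 7 mm on, and past the crest it snaps by itself into the next notch.
- lever_mid (a point): Middle of the slide lever's black paddle, which is 24 mm wide across the slot (box x), 10 mm thick along it (box y) and reaches from 2 to 34 mm above the face plate (top 6 mm: a 6 mm thick ridge). This point is 15 mm above the face plate. The lever slides along the box's y only.
- start_button (a joint): Travel of the start button, in m: 0 up, 0.006 right down. It springs back; right down takes about 5 N.
- start_button_top (a point): Centre of the top of the round black start button, 26 mm in diameter, at rest 22 mm above the face plate (the lever stands higher), in a 42 mm aluminium collar 12 mm high. It is pressed straight down.
- tape: Loose roll of tape lying flat beside the box's +x side, nearer the robot, 53 mm in diameter, 18 mm high. Origin: centre of its underside.
- die: Loose threaded steel die standing upright beside the box's -x side, beyond it, 35 mm in diameter, 67 mm high. Origin: centre of its underside.
- nut: Loose steel hex ring nut lying beside the box's -x side, beyond it, 24 x 28 mm, 8 mm high. Origin: centre of its underside.
Things that resemble listed ones, but are neither listed nor needed, are in the scene too. Leave any green look-alike of the die alone.

How it is judged:
On the way, in this order (a step that is already met when the one before it is completed fails the run):
1. the lever rests in the third notch (value of joint lever between 0.038 and 0.046 m and value of joint start_button below 0.002 m), for 0.3 s.
2. the start button is pressed right down with the lever in the third notch (value of joint start_button above 0.0045 m and value of joint lever between 0.038 and 0.046 m), for 0.05 s.
At the end, for the whole second after the job is handed in: The lever rests in the third notch (0.042 m, within 4 mm), the start button is up again (within 2 mm), and the tape roll, die and nut are within 15 mm of where they stood, the die upright (all of step 1 and distance of each of tape, die, nut from where it was at the start of the episode below 0.015 m and angle between die's own z axis and vertical below 0.2 rad); the robot touches nothing.
It fails at once if the lever is pushed on past the third notch (value of joint lever above 0.049 m).
It fails at once if the start button is pressed before the lever is in the third notch (value of joint start_button above 0.003 m and value of joint lever below 0.036 m).
It fails at once if the lever is pinched: pressed from both sides at once (contact force between each of lever_c0, lever_c1 and the fingers above 1.5 N).
It fails at once if the tape roll, the die or the nut is shifted or lifted (distance of any of tape, die, nut from where it was at the start of the episode above 0.02 m).
It also fails if it takes over 64 s, if anything falls off the work surface, if the arm or the gripper's body presses on something with over 40 N, if the wrist force passes 120 N, or if a joint passes its speed limit or range.

## Robot

A 7-joint arm with a two-finger parallel gripper is mounted at the origin on a cart in front of the work surface, level with it; the furniture and walls round the work are solid. World frame = base frame: x ahead of the robot, y to its left, z up, the work surface at z = 0. Lengths are in m, angles in rad, forces in N, time in s.
With the tool pointing down it reaches from about 0.35 to 0.9 m from the base axis. Payload 8.1 kg.
Tool frame: the origin (TCP) lies midway between the tips of the shut fingers; the grasp point (between the pads) lies 19 mm behind it; z points along the fingers, y is the line along which they close (so a half turn about z gives the same grasp; the last joint's range is limited). The gripper opens to 92 mm and grips with 3 to 60 N. Pads are 19 mm wide; open, the fingers measure 130 mm over their backs; the gripper's body (75 mm by 190 mm) begins 47 mm behind the grasp point.
Start: joints at [-0.103, 0.434, 0.025, 1.573, -0.012, 1.134, -0.075], TCP at [0.625, -0, 0.227] pointing down, gripper open.
Joint ranges: [-2.62, 2.62], [-0.44, 2.09], [-1.27, 1.32], [0.08, 2.57], [-1.32, 4.46], [0.12, 2], [-2.74, 2.74]. Speed limits (rad/s): [2.22, 2.22, 3.01, 3.01, 3.14, 3.14, 3.14].

## Interface

Orientations are given as a rotation vector (axis times angle).
In Python, from cell import observe, get_image, camera_model, sign_off, recognise, silhouettes gives the robot as it stands.
- The arm moves only by the tool apply_moves, never from a script. Its argument "motion" is a list of rows, each an object of numbers: "x", "y", "z": the shift along the world's x, y, z in cm; "yaw": the turn about the world's z in degrees; "hand": the opening, from -1 (shut) to 1 (fully open), so that 0 is half open. In form: [{"x": .., "y": .., "z": .., "yaw": .., "hand": ..}, ...]. A call has 1 to 10 rows; each row is the pose to reach, as a shift and turn from the pose commanded when the call began; what a row does not reach only later rows make up. A row lasts 1/8 s, in which the tool goes at most 62.5 mm and 10.7 degrees, less where a joint would pass 70% of its speed; a pose out of reach is approached as far as the arm can. A call with a gripper value outside its range is refused whole. The fingers move at their own pace and stop on an object; "newtons" is the grip in N (left out, the last holds). Time passes only in rows, so rows that repeat a pose let the fingers close. It gives the time, the measured TCP pose, the force, the opening and the grip force at its end, in the units of the state.
- observe(): the state, without advancing time (a new reading comes with each control period).
- get_image(name): name is "scene" or "side" or "wrist"; returns the picture (400x640x3 uint8, blue, green, red); there is no depth.
- camera_model(name): a dict with "camera_matrix" (3x3 intrinsics, pixels), "T" (4x4, takes a point from camera to world coordinates). Camera axes: x right, y up, looking along -z (the intrinsics and any distortion apply to the point x, -y, -z); pixel columns grow to the right and rows downward; lengths in m; the calibration is good to about 2 mm. A picture is of the moment at which its call begins: read the wrist's pose just before it. camera_model takes no time and is no camera call; for the wrist camera it gives the pose at the moment of the call.
- sign_off(): hands the job in; it is judged then, once.
Trained networks look in the newest picture that a camera, given by its name, has taken for a name from the list of things; names that differ only in an ending like _2 or _b are one class to them, and where a whole thing is asked for, a point or a joint stands for the part that bears it (a point fixed in the world has none). Each returns a list of dicts, best first, with "p" (0 to 1); they miss things now and then, are a little off and sometimes report something else, mostly with a low value. They report only what shows in the picture. A call takes as long as a camera call. They do not tell look-alikes from the thing itself.
- recognise(query, camera): "rect" ([left, top, right, bottom] in pixels, round what is visible of it).
- silhouettes(query, camera): "mask" (400x640 bool, what is visible of it) and "rect" ([left, top, right, bottom] in pixels, round what is visible of it).
The state is a dict: "clock": time; "joints": joint angles; "dq": joint speeds; "joint_efforts": joint torques, N m; "position": TCP position; "ee_rot": TCP orientation; "force": force on the tool from outside, world axes, zero at the start; "ft_torque": the same for the moment, N m; "width": opening from 0.0 (shut) to 1.0 (fully open); "gripper_force": force on a finger pad.
Only numpy, scipy, OpenCV 4.12 (cv2) and the standard library are available. Lean on these libraries where they do the work, as an engineer would, in place of code of your own. Each camera call takes 0.05 s, during which the arm holds its last target. There are 200 camera calls.

## Working session

There is one attempt and no reset: what is moved stays moved. The work goes in short steps, Python scripts to look and compute and a tool call to move; the robot and the scene stay as the last step left them, time stands still between calls to the robot, and variables do not carry over. Pictures are saved under pics/ and viewed, at most 10 in all, crops included, and the job is handed in when it is done.

Besides the shell and the picture viewer there is one more tool, called after "Request:" by a JSON object that holds its "op" and its "data", one argument or row to a line. apply_moves: Moves the arm, as the interface text tells. Its arguments: {"type":"object","properties":{"motion":{"type":"array","items":{"type":"object","properties":{"x":{"type":"number"},"y":{"type":"number"},"z":{"type":"number"},"yaw":{"type":"number"},"hand":{"type":"number"}}}},"newtons":{"type":"number"}},"required":["motion"]}

```bash
mkdir -p pics; cat > h.py <<'E'
import numpy as np, cv2
from cell import *
def ray(cam,uv,z):
    m=camera_model(cam);K=np.array(m["camera_matrix"]);T=np.array(m["T"])
    d=m.get("dist") 
    p=np.linalg.inv(K)@np.array([uv[0],uv[1],1.]);d=T[:3,:3]@np.array([p[0],-p[1],-p[2]])
    o=T[:3,3];return o+d*(z-o[2])/d[2]
def proj(cam,P):
    m=camera_model(cam);K=np.array(m["camera_matrix"]);T=np.array(m["T"])
    c=T[:3,:3].T@(np.asarray(P)-T[:3,3]);q=K@np.array([c[0],-c[1],-c[2]]);return q[:2]/q[2]
E
python3 - <<'E'
from h import *
print(observe()); print(camera_model("scene").keys())
ims=[]
for c in("scene","side","wrist"):
    im=get_image(c);cv2.imwrite(f"pics/{c}0.png",im)
    for q in("speed_box","lever","start_button","tape","die","nut"):
        for r in recognise(q,c)[:3]: print(c,q,round(r["p"],2),np.round(r["rect"]))
    ims.append(im)
cv2.imwrite("pics/a.png",cv2.resize(np.vstack(ims[:2]),None,fx=.75,fy=.75))
E
```

```text
{'clock': 0.0, 'joints': array([-0.10259584,  0.43518555,  0.02494508,  1.57410129, -0.01160499,
        1.13401208, -0.07508271]), 'dq': array([ 0.00070586,  0.00235634,  0.00245861, -0.00114955,  0.00048645,
       -0.0007554 ,  0.0005957 ]), 'joint_efforts': array([ 3.89017032e-04, -6.67853522e+01,  9.84863900e-01, -3.14464223e+01,
       -6.05165795e-02,  4.27553023e-02,  1.12382318e-04]), 'position': array([ 6.24480263e-01, -4.26231132e-05,  2.25966286e-01]), 'ee_rot': array([-2.22076246e+00, -2.22068799e+00,  1.86672986e-03]), 'force': array([-0.88787018,  0.26979245,  0.18661595]), 'ft_torque': array([ 0.01546619, -0.00657924, -0.02103092]), 'gripper_force': 0.0, 'width': 1.0013169228966246}
dict_keys(['camera_matrix', 'T'])
scene speed_box 0.69 [277. 178. 354. 238.]
scene lever 0.66 [294. 181. 305. 198.]
scene start_button 0.41 [336. 196. 347. 204.]
scene tape 0.75 [280. 223. 305. 248.]
scene die 0.64 [309. 172. 324. 187.]
scene die 0.5 [293. 158. 305. 182.]
side speed_box 0.65 [303. 183. 355. 257.]
side lever 0.47 [316. 182. 328. 199.]
side start_button 0.73 [301. 183. 356. 258.]
side start_button 0.62 [322. 215. 337. 226.]
side tape 0.83 [271. 209. 295. 231.]
side die 0.65 [345. 191. 366. 219.]
side die 0.61 [357. 173. 375. 199.]
side nut 0.53 [354. 221. 365. 236.]
side nut 0.16 [322. 214. 338. 225.]
wrist speed_box 0.83 [156. 219. 265. 318.]
wrist die 0.72 [227. 183. 254. 214.]
wrist die 0.53 [227. 240. 255. 253.]
wrist nut 0.63 [253. 282. 269. 292.]
```

View pics/a.png

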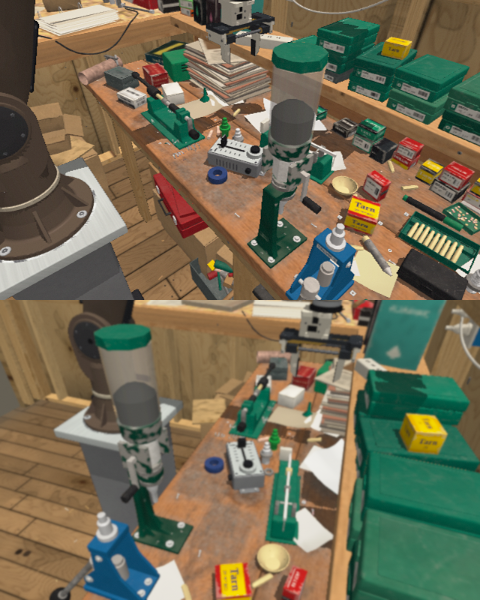

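View pics/wrist0.png

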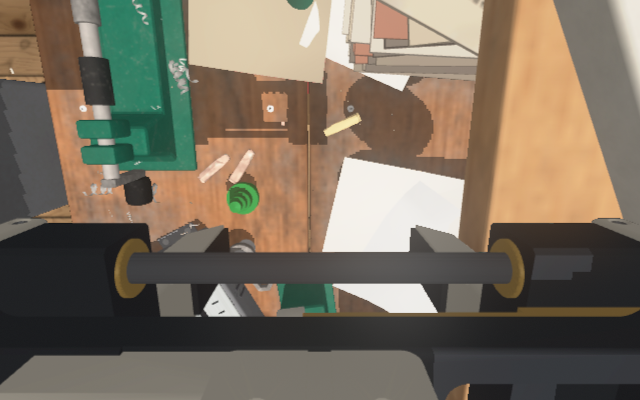

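The box is at about (315,208) in the scene picture and (329,220) in the side picture. The roll sits on its near side. The green look-alike die stands left of the steel one. Next I'll enlarge the crops and compute positions.

```bash
python3 - <<'E'
from h import *
a=cv2.imread("pics/scene0.png")[150:260,260:370];b=cv2.imread("pics/side0.png")[165:275,270:380]
cv2.imwrite("pics/b.png",cv2.resize(np.hstack([a,b]),(800,400),interpolation=cv2.INTER_CUBIC))
print("lever",ray("scene",(299,190),.063),ray("side",(322,190),.063))
print("btn",ray("scene",(341,199),.07),ray("side",(329.5,219),.07))
print("tape",ray("scene",(292,237),.009),ray("side",(283,220),.009))
print("die",ray("scene",(316,180),.033),ray("side",(355,206),.033)); print("nut",ray("side",(359,228),.004))
m=camera_model("wrist");print(np.round(m["T"],3),m["camera_matrix"])
for c in("scene","side"):print(np.round(camera_model(c)["T"][:3,3],2))
E
```

```text
lever [ 0.46690465 -0.12085975  0.063     ] [ 0.46777464 -0.11410666  0.063     ]
btn [ 0.50841134 -0.20483115  0.07      ] [ 0.51230606 -0.20738958  0.07      ]
tape [ 0.40397778 -0.17819692  0.009     ] [ 0.40266985 -0.16891048  0.009     ]
die [ 0.5427957  -0.08340939  0.033     ] [ 0.53666435 -0.10500287  0.033     ]
nut [ 0.55494702 -0.13625159  0.004     ]
[[ 1.     0.    -0.001  0.625]
 [-0.     0.969  0.247  0.065]
 [ 0.001 -0.247  0.969  0.384]
 [ 0.     0.     0.     1.   ]] [[331.35549103   0.         318.99936091]
 [  0.         331.35549103 196.29017796]
 [  0.           0.           1.        ]]
[ 0.06 -0.68  0.59]
[ 0.68 -0.8   0.56]
```

View pics/b.png

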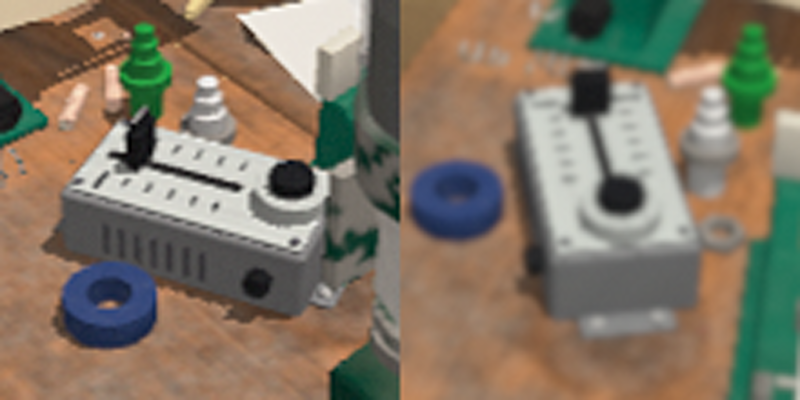

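Left of the box are two dies: the green one at about (299,170) in the scene picture is the look-alike, and the steel one at (316,180) is the real one. The lever is at the far-left end of the slot, near off, and the button is at the right end. Before going closer I'll check the tall dispenser for clearance.

```bash
python3 - <<'E'
from h import *
print("disp base",ray("scene",(369,327),0),ray("side",(215,310),0))
# column axis: scene u~ (388,150) middle hopper ; check heights
for z in(.1,.2,.3,.4):print(z,ray("scene",(388,150),z),ray("side",(183,150),z))
for z in(.1,.15,.2):print(z,"crank",ray("scene",(413,275),z),ray("side",(172,255),z))
E
```

```text
disp base [ 0.38082664 -0.41968218  0.        ] [ 0.38179246 -0.411922    0.        ]
0.1 [ 0.6783875  -0.16812099  0.1       ] [ 0.155496   -0.12169217  0.1       ]
0.2 [ 0.55175597 -0.2730337   0.2       ] [ 0.26873901 -0.26788151  0.2       ]
0.3 [ 0.42512443 -0.3779464   0.3       ] [ 0.38198202 -0.41407086  0.3       ]
0.4 [ 0.2984929  -0.48285911  0.4       ] [ 0.49522502 -0.5602602   0.4       ]
0.1 crank [ 0.44313566 -0.44089992  0.1       ] [ 0.31957907 -0.40809485  0.1       ]
0.15 crank [ 0.40374615 -0.46561333  0.15      ] [ 0.35846707 -0.45023617  0.15      ]
0.2 crank [ 0.36435665 -0.49032673  0.2       ] [ 0.39735508 -0.49237749  0.2       ]
```

Request:
{"op": "apply_moves", "data": {
  "motion": [
    {"z":2,"hand":-1},
    {"x":-2,"y":-4,"z":4,"yaw":6,"hand":-1},
    {"x":-4,"y":-9,"z":4,"yaw":12,"hand":-1},
    {"x":-6,"y":-14,"z":4,"yaw":18,"hand":-1},
    {"x":-8,"y":-19,"z":4,"yaw":24,"hand":-1},
    {"x":-9.5,"y":-24,"z":4,"yaw":26,"hand":-1},
    {"x":-9.5,"y":-24,"z":4,"yaw":26,"hand":-1},
    {"x":-9.5,"y":-24,"z":4,"yaw":26,"hand":-1}
  ]
}}

```text
schema error: expected keys x, y, z, yaw, hand
```

```bash
python3 - <<'E'
from h import *
im=get_image("wrist");cv2.imwrite("pics/w1.png",im);print(camera_model("wrist")["T"].tolist())
for q in("speed_box","lever","start_button","tape","die","nut"):
    for r in recognise(q,"wrist")[:3]: print(q,round(r["p"],2),np.round(r["rect"],1))
E
```

```text
[[0.999999683950806, 0.000261030509429279, -0.0007509736063817252, 0.625365779627898], [-6.743637444046565e-05, 0.969010560223571, 0.24701928999074738, 0.0652062172797107], [0.0007921809261382148, -0.24701916127756302, 0.9690102715715173, 0.3841815492189528], [0.0, 0.0, 0.0, 1.0]]
speed_box 0.63 [158.5 220.6 263.2 320.4]
die 0.66 [225.9 186.6 256.5 211.3]
die 0.51 [231.4 239.6 253.  252.7]
```

View pics/w1.png

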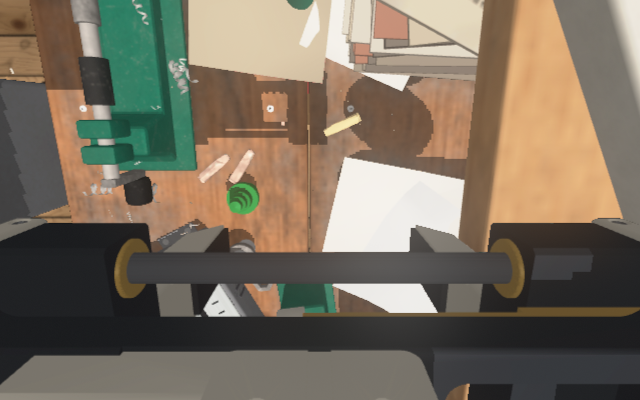

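The move was refused because every row needs all five keys, so the picture is unchanged. I'll send it again.

Request:
{"op": "apply_moves", "data": {
  "motion": [
    {"x":0,"y":0,"z":2,"yaw":0,"hand":-1},
    {"x":-2,"y":-4,"z":4,"yaw":6,"hand":-1},
    {"x":-4,"y":-9,"z":4,"yaw":12,"hand":-1},
    {"x":-6,"y":-14,"z":4,"yaw":18,"hand":-1},
    {"x":-8,"y":-19,"z":4,"yaw":24,"hand":-1},
    {"x":-9.5,"y":-24,"z":4,"yaw":26,"hand":-1},
    {"x":-9.5,"y":-24,"z":4,"yaw":26,"hand":-1},
    {"x":-9.5,"y":-24,"z":4,"yaw":26,"hand":-1}
  ]
}}

```text
clock: 2.4
position: [0.5302, -0.2395, 0.2667]
ee_rot: [-1.665, -2.664, -0.001]
force: [-0.2, 0.0, 0.2]
width: 0.176
gripper_force: 0.0
```

```bash
python3 - <<'E'
from h import *
im=get_image("wrist");cv2.imwrite("pics/w2.png",im);print(camera_model("wrist")["T"].tolist())
for q in("speed_box","lever","start_button","tape","die","nut"):
    for r in recognise(q,"wrist")[:3]: print(q,round(r["p"],2),np.round(r["rect"],1))
E
```

```text
[[0.8982685896759967, -0.42563085225116665, -0.10932482981206983, 0.5018860560858548], [0.4394455891900234, 0.8706226976622989, 0.22114179265044218, -0.18028280622595033], [0.0010559085782974459, -0.24668704045239886, 0.9690946234139922, 0.42419237656580744], [0.0, 0.0, 0.0, 1.0]]
speed_box 0.61 [273.2   3.2 356.  160. ]
lever 0.84 [306.2  29.8 331.7  48.9]
lever 0.27 [361.9  90.3 381.  112.7]
start_button 0.81 [308.7 124.  332.1 145.2]
tape 0.92 [231.5  42.  273.7  89.6]
die 0.96 [359.8  39.  395.6  74.9]
die 0.6 [400.    1.3 428.8  10.9]
die 0.29 [360.2  88.8 385.2 114. ]
nut 0.49 [362.2  90.7 383.7 112.6]
```

View pics/w2.png

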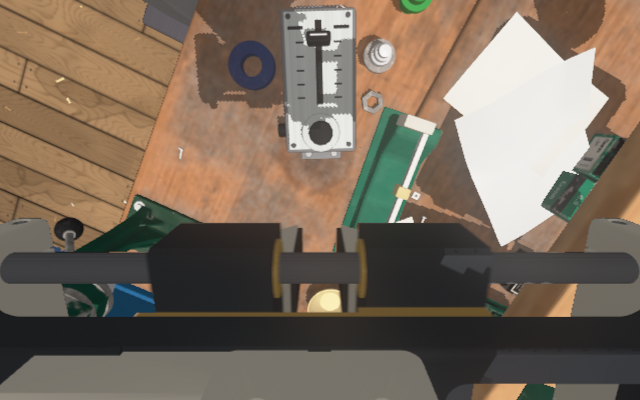

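The box (283-356, 8-155) is aligned with the picture. The lever is at (319,38), the button at (320,132), the roll at (252,65), the steel die at (379,55) and the nut at (372,101). The green look-alike is at (414,3). I'll enlarge it to see which notch the lever is in.

```bash
python3 - <<'E'
from h import *
im=cv2.imread("pics/w2.png")[0:165,270:400]
cv2.imwrite("pics/w2c.png",cv2.resize(im,None,fx=3.6,fy=3.6,interpolation=cv2.INTER_CUBIC))
E
```

```text
(no output)
```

View pics/w2c.png

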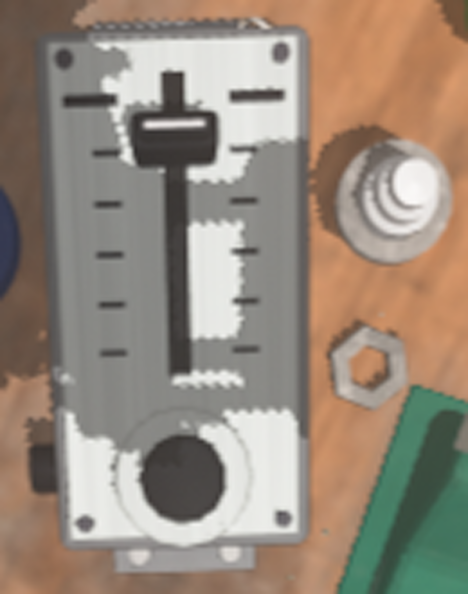

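```bash
cat >> h.py <<'E'
TW=None
E
python3 - <<'E'
from h import *
f=lambda u,v:(270+(u+.5)/3.6-.5,(v+.5)/3.6-.5)
L=[(89,100),(106,153),(108,204),(110,254),(111,304),(113,352)];R=[(257,96),(244,148),(244,200),(245,251),(246,300),(246,349)]
ys=np.array([-55,-41,-27,-13,1,15])*1e-3
P=np.array([(ray("wrist",f(*a),.048)+ray("wrist",f(*b),.048))/2 for a,b in zip(L,R)])[:,:2]
A=np.c_[np.ones(6),ys];c,res,_,_=np.linalg.lstsq(A,P,rcond=None)
print("fit",c, np.linalg.norm(c[1]),"resid mm",np.round((A@c-P)*1e3,1))
u=c[1]/np.linalg.norm(c[1]);xax=np.array([u[1],-u[0]])
print("box centre",c[0],"ydir",u,"angle",np.degrees(np.arctan2(u[1],u[0])),"xdir",xax)
def loc(p):d=p[:2]-c[0];return np.round([d@xax*1e3,d@u*1e3],1)
print("lever top",loc(ray("wrist",f(174,124),.082)),"button",loc(ray("wrist",f(183,477),.07)))
for n,yy in(("off",-.055),("1",-.041)):
    for z in (.082,.063): 
        q=proj("wrist",[*(c[0]+u*yy),z]);print(n,z,(q-[270,0])*3.6)
print("widths", [loc(ray("wrist",f(*p),.048)) for p in((40,38),(308,35),(66,545),(307,538))])
E
```

```text
fit [[ 0.48869138 -0.15312784]
 [ 0.46153452 -0.88272517]] 0.9961013218196614 resid mm [[ 0.1  0. ]
 [-0.1 -0. ]
 [-0.  -0. ]
 [-0.1 -0. ]
 [-0.   0. ]
 [ 0.1  0. ]]
box centre [ 0.48869138 -0.15312784] ydir [ 0.46334093 -0.88618011] angle -62.397097094829405 xdir [-0.88618011 -0.46334093]
lever top [  0.1 -40.8] button [ 0.  51.3]
off 0.082 [171.62285923  63.36537913]
off 0.063 [171.85262497  82.34420787]
1 0.082 [173.09497038 121.9906056 ]
1 0.063 [173.24078384 137.52380417]
widths [array([ 37.5, -71.4]), array([-38.8, -70.1]), array([37.3, 72.6]), array([-38.5,  72.4])]
```

The lever is in the speed 1 notch (box y = -41 mm). The button is at y = +51 mm and the box y axis points at -62.4° in the world. I'll go behind the lever at the off end.

Request:
{"op": "apply_moves", "data": {
  "motion": [
    {"x":-2,"y":4,"z":0,"yaw":1.6,"hand":-1},
    {"x":-4,"y":8.5,"z":0,"yaw":1.6,"hand":-1},
    {"x":-6,"y":12.5,"z":-1,"yaw":1.6,"hand":-1},
    {"x":-7.2,"y":14.5,"z":-5,"yaw":1.6,"hand":-1},
    {"x":-7.2,"y":14.5,"z":-10,"yaw":1.6,"hand":-1},
    {"x":-7.2,"y":14.5,"z":-14,"yaw":1.6,"hand":-1},
    {"x":-7.2,"y":14.5,"z":-15,"yaw":1.6,"hand":-1},
    {"x":-7.2,"y":14.5,"z":-15,"yaw":1.6,"hand":-1}
  ]
}}

```text
clock: 3.75
position: [0.4583, -0.0949, 0.1171]
ee_rot: [-1.627, -2.687, 0.0]
force: [0.1, -0.5, 0.5]
width: 0.002
gripper_force: 0.0
```

```bash
cat >> h.py <<'E'
C=np.array([.48869,-.15313]);U=np.array([.46334,-.88618]);X=np.array([-.88618,-.46334])
def st():
    s=observe();d=s["position"][:2]-C;F=s["force"]
    R=cv2.Rodrigues(np.array(s["ee_rot"]))[0]
    print("t",round(s["clock"],2),"box x,y mm",np.round([d@X*1e3,d@U*1e3],1),"z",round(s["position"][2]*1e3,1),"F x,y,z",np.round([F[:2]@X,F[:2]@U,F[2]],2),"w",round(s["width"],3),"toolx deg",round(np.degrees(np.arctan2(R[1,0],R[0,0])),1),"tilt",np.round(R[:,2],3))
E
python3 - <<'E'
from h import *
st()
cv2.imwrite("pics/s3.png",cv2.resize(np.hstack([get_image("scene")[120:260,240:380],get_image("side")[120:260,260:400]]),(800,400),interpolation=cv2.INTER_CUBIC))
E
```

```text
t 3.75 box x,y mm [  0.  -65.7] z 117.1 F x,y,z [0.14 0.53 0.52] w 0.002 toolx deg 117.6 tilt [-0.  0. -1.]
```

View pics/s3.png

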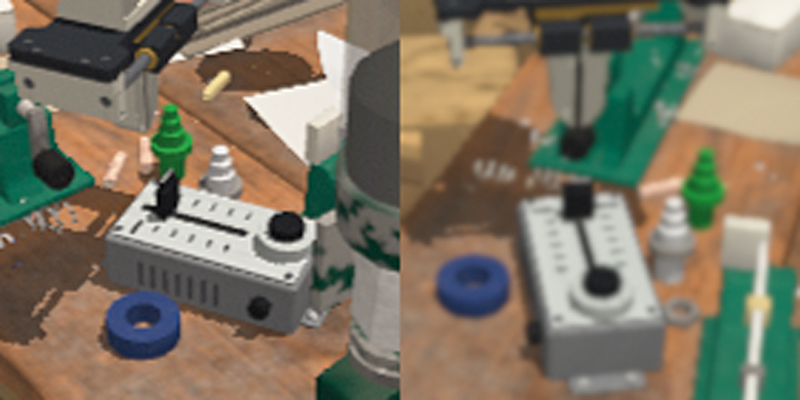

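The fingers hang above the off end with the tip clear of the lever. The knob of the green press is close by, so I'll triangulate it for body clearance.

```bash
python3 - <<'E'
from h import *
for z in(.02,.04,.06,.08,.1,.12):print(z,ray("scene",(259,178),z)[:2],ray("side",(322,170),z)[:2])
E
```

```text
0.02 [0.45594305 0.02092268] [0.42407772 0.02340525]
0.04 [ 0.44194422 -0.00373761] [ 0.43348813 -0.00687   ]
0.06 [ 0.42794539 -0.0283979 ] [ 0.44289853 -0.03714525]
0.08 [ 0.41394656 -0.05305819] [ 0.45230893 -0.0674205 ]
0.1 [ 0.39994772 -0.07771849] [ 0.46171934 -0.09769574]
0.12 [ 0.38594889 -0.10237878] [ 0.47112974 -0.12797099]
```

The knob is at a height of about 0.045 m, well below the body. I'll go down behind the lever.

Request:
{"op": "apply_moves", "data": {
  "motion": [
    {"x":0,"y":0,"z":-2.5,"yaw":0,"hand":-1},
    {"x":0,"y":0,"z":-4.5,"yaw":0,"hand":-1},
    {"x":0,"y":0,"z":-5.5,"yaw":0,"hand":-1},
    {"x":0,"y":0,"z":-5.5,"yaw":0,"hand":-1},
    {"x":0.2,"y":-0.4,"z":-5.5,"yaw":0,"hand":-1},
    {"x":0.2,"y":-0.4,"z":-5.5,"yaw":0,"hand":-1}
  ]
}}

```text
clock: 4.6
position: [0.4608, -0.0996, 0.0625]
ee_rot: [1.628, 2.685, 0.001]
force: [0.6, -1.2, 0.4]
width: 0.004
gripper_force: 0.0
```

```bash
python3 -c "
from h import *
st()"
```

```text
t 4.6 box x,y mm [ -0.1 -60.4] z 62.5 F x,y,z [0.01 1.32 0.35] w 0.004 toolx deg 117.6 tilt [ 0.002 -0.    -1.   ]
```

Request:
{"op": "apply_moves", "data": {
  "motion": [
    {"x":0.05,"y":-0.09,"z":0,"yaw":0,"hand":-1},
    {"x":0.09,"y":-0.18,"z":0,"yaw":0,"hand":-1},
    {"x":0.14,"y":-0.27,"z":0,"yaw":0,"hand":-1},
    {"x":0.19,"y":-0.35,"z":0,"yaw":0,"hand":-1},
    {"x":0.19,"y":-0.35,"z":0,"yaw":0,"hand":-1},
    {"x":0.19,"y":-0.35,"z":0,"yaw":0,"hand":-1}
  ]
}}

```text
clock: 5.35
position: [0.4618, -0.1023, 0.0617]
ee_rot: [-1.627, -2.687, -0.0]
force: [-0.9, 0.8, 2.3]
width: 0.002
gripper_force: 0.9
```

```bash
python3 -c "
from h import *
st()"
```

```text
t 5.35 box x,y mm [  0.3 -57.5] z 61.7 F x,y,z [ 0.42 -1.13  2.32] w 0.002 toolx deg 117.6 tilt [-0.  0. -1.]
```

Request:
{"op": "apply_moves", "data": {
  "motion": [
    {"x":0.05,"y":-0.09,"z":0,"yaw":0,"hand":-1},
    {"x":0.09,"y":-0.18,"z":0,"yaw":0,"hand":-1},
    {"x":0.09,"y":-0.18,"z":0,"yaw":0,"hand":-1},
    {"x":0.09,"y":-0.18,"z":0,"yaw":0,"hand":-1}
  ]
}}

```text
clock: 5.85
position: [0.4624, -0.1036, 0.0617]
ee_rot: [-1.626, -2.687, -0.0]
force: [-2.4, 3.5, 2.9]
width: 0.005
gripper_force: 2.6
```

```bash
python3 -c "
from h import *
st()"
```

```text
t 5.85 box x,y mm [  0.3 -56.1] z 61.7 F x,y,z [ 0.5  -4.26  2.85] w 0.005 toolx deg 117.6 tilt [-0.001  0.001 -1.   ]
```

Contact: 4.3 N at tip y = -56, so the lever's back face is about 10.5 mm ahead of the tip. Now the first click, passing the crest near tip y = -50.

Request:
{"op": "apply_moves", "data": {
  "motion": [
    {"x":0.05,"y":-0.09,"z":0,"yaw":0,"hand":-1},
    {"x":0.09,"y":-0.18,"z":0,"yaw":0,"hand":-1},
    {"x":0.14,"y":-0.27,"z":0,"yaw":0,"hand":-1},
    {"x":0.19,"y":-0.35,"z":0,"yaw":0,"hand":-1},
    {"x":0.23,"y":-0.44,"z":0,"yaw":0,"hand":-1},
    {"x":0.28,"y":-0.53,"z":0,"yaw":0,"hand":-1},
    {"x":0.3,"y":-0.58,"z":0,"yaw":0,"hand":-1},
    {"x":0.3,"y":-0.58,"z":0,"yaw":0,"hand":-1},
    {"x":0.3,"y":-0.58,"z":0,"yaw":0,"hand":-1}
  ]
}}

```text
clock: 6.98
position: [0.4659, -0.1102, 0.0618]
ee_rot: [1.627, 2.687, 0.0]
force: [1.0, -0.2, 0.5]
width: -0.001
gripper_force: 0.0
```

```bash
python3 -c "
from h import *
st()
im=get_image('side')
for c in('side','scene'):
    if c=='scene': im=get_image(c)
    for q in ['lever']:
        print([(c,round(r['p'],2),np.round(r['rect'],1)) for r in recognise(q,c)])
        for y in(-.041,-.034,-.027,-.013): print(y,proj(c,[*(C+U*y),.063]))"
```

```text
t 6.97 box x,y mm [  0.3 -48.6] z 61.8 F x,y,z [-0.76  0.64  0.48] w -0.001 toolx deg 117.6 tilt [ 0. -0. -1.]
[('side', 0.43, array([315.6, 188.5, 328.2, 203.1]))]
-0.041 [322.49068595 190.89635698]
-0.034 [323.07575384 192.8706196 ]
-0.027 [323.66843113 194.8705595 ]
-0.013 [324.87721556 198.94950133]
[('scene', 0.43, array([298.6, 181.9, 308.7, 200.2]))]
-0.041 [298.88495935 188.5771063 ]
-0.034 [301.92871754 189.37517221]
-0.027 [304.98811211 190.17733794]
-0.013 [311.15429484 191.79409588]
```

The force dropped to zero, so the lever has snapped into notch 2. Contact should come again near tip y = -43.

Request:
{"op": "apply_moves", "data": {
  "motion": [
    {"x":0.09,"y":-0.18,"z":0,"yaw":0,"hand":-1},
    {"x":0.19,"y":-0.35,"z":0,"yaw":0,"hand":-1},
    {"x":0.28,"y":-0.53,"z":0,"yaw":0,"hand":-1},
    {"x":0.32,"y":-0.62,"z":0,"yaw":0,"hand":-1},
    {"x":0.32,"y":-0.62,"z":0,"yaw":0,"hand":-1},
    {"x":0.32,"y":-0.62,"z":0,"yaw":0,"hand":-1}
  ]
}}

```text
clock: 7.92
position: [0.4685, -0.1151, 0.0617]
ee_rot: [-1.625, -2.687, -0.001]
force: [-3.5, 4.5, 4.8]
width: 0.005
gripper_force: 2.9
```

```bash
python3 -c "
from h import *
st()"
```

```text
t 7.92 box x,y mm [  0.3 -43. ] z 61.7 F x,y,z [ 1.01 -5.56  4.78] w 0.005 toolx deg 117.7 tilt [-0.001  0.001 -1.   ]
```

Request:
{"op": "apply_moves", "data": {
  "motion": [
    {"x":0.05,"y":-0.09,"z":0,"yaw":0,"hand":-1},
    {"x":0.09,"y":-0.18,"z":0,"yaw":0,"hand":-1},
    {"x":0.14,"y":-0.27,"z":0,"yaw":0,"hand":-1},
    {"x":0.19,"y":-0.35,"z":0,"yaw":0,"hand":-1},
    {"x":0.23,"y":-0.44,"z":0,"yaw":0,"hand":-1},
    {"x":0.28,"y":-0.53,"z":0,"yaw":0,"hand":-1},
    {"x":0.32,"y":-0.62,"z":0,"yaw":0,"hand":-1},
    {"x":0.32,"y":-0.62,"z":0,"yaw":0,"hand":-1},
    {"x":0.32,"y":-0.62,"z":0,"yaw":0,"hand":-1}
  ]
}}

```text
clock: 9.05
position: [0.4722, -0.1226, 0.0617]
ee_rot: [1.628, 2.687, -0.0]
force: [1.0, 0.5, -0.2]
width: 0.002
gripper_force: 0.0
```

```bash
python3 -c "
from h import *
st()
get_image('scene');print([(round(r['p'],2),np.round(r['rect'],1)) for r in recognise('lever','scene')])"
```

```text
t 9.05 box x,y mm [  0.5 -34.6] z 61.7 F x,y,z [-1.11 -0.03 -0.24] w 0.002 toolx deg 117.6 tilt [ 0. -0. -1.]
[(0.46, array([305.8, 185.6, 319.1, 202.8]))]
```

The lever has snapped into notch 3. I'll back off, rise, and go over the button.

Request:
{"op": "apply_moves", "data": {
  "motion": [
    {"x":-0.4,"y":0.8,"z":0,"yaw":0,"hand":-1},
    {"x":-0.5,"y":0.9,"z":1,"yaw":0,"hand":-1},
    {"x":-0.5,"y":0.9,"z":4,"yaw":0,"hand":-1},
    {"x":-0.5,"y":0.9,"z":7,"yaw":0,"hand":-1},
    {"x":0.5,"y":-1,"z":8,"yaw":0,"hand":-1},
    {"x":2,"y":-4,"z":8,"yaw":0,"hand":-1},
    {"x":3.5,"y":-6.5,"z":8,"yaw":0,"hand":-1},
    {"x":4,"y":-7.6,"z":6,"yaw":0,"hand":-1},
    {"x":4,"y":-7.6,"z":5,"yaw":0,"hand":-1},
    {"x":4,"y":-7.6,"z":5,"yaw":0,"hand":-1}
  ]
}}

```text
clock: 10.4
position: [0.5107, -0.1969, 0.1103]
ee_rot: [-1.624, -2.685, 0.001]
force: [-0.5, 0.3, -0.2]
width: 0.007
gripper_force: 0.0
```

```bash
python3 -c "
from h import *
st()
a=get_image('wrist')[0:300,170:470]
print([(round(r['p'],2),np.round(r['rect'],1)) for r in recognise('lever','wrist')])
b=get_image('scene')[140:240,260:360]
for y in(-.027,-.013,.001):print(y,proj('wrist',[*(C+U*y),.082]))
cv2.imwrite('pics/w5.png',np.hstack([cv2.resize(a,(400,400)),cv2.resize(b,(400,400),interpolation=cv2.INTER_CUBIC)]))"
```

```text
t 10.4 box x,y mm [ 0.8 49. ] z 110.3 F x,y,z [ 0.31 -0.47 -0.22] w 0.007 toolx deg 117.7 tilt [-0.003  0.002 -1.   ]
[(0.79, array([297.4, 108.1, 341. , 129.2])), (0.52, array([301.5, 200.5, 335.4, 225.6]))]
-0.027 [318.679303    88.57905304]
-0.013 [318.65789967 115.31554195]
0.001 [318.63729415 141.05541792]
```

View pics/w5.png

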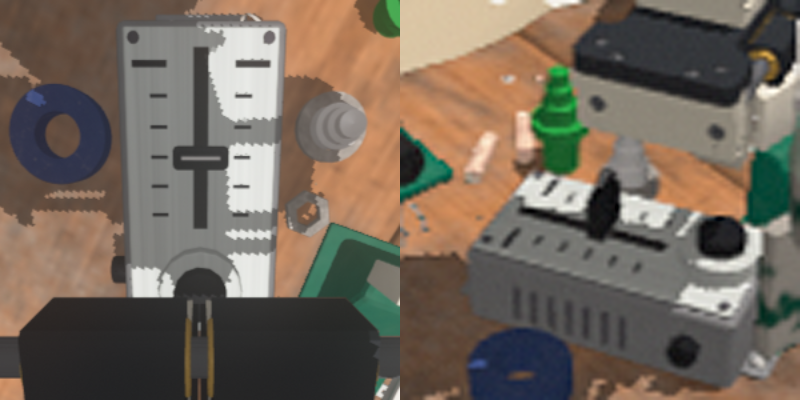

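The lever sits exactly at the third short tick (crop 200,158), and the roll, die and nut are undisturbed. I'll press the button.

Request:
{"op": "apply_moves", "data": {
  "motion": [
    {"x":0.1,"y":-0.1,"z":-2,"yaw":0,"hand":-1},
    {"x":0.1,"y":-0.1,"z":-3.5,"yaw":0,"hand":-1},
    {"x":0.1,"y":-0.1,"z":-4,"yaw":0,"hand":-1},
    {"x":0.1,"y":-0.1,"z":-4.3,"yaw":0,"hand":-1},
    {"x":0.1,"y":-0.1,"z":-4.6,"yaw":0,"hand":-1},
    {"x":0.1,"y":-0.1,"z":-4.6,"yaw":0,"hand":-1}
  ]
}}

```text
clock: 11.3
position: [0.5131, -0.1993, 0.066]
ee_rot: [-1.627, -2.687, -0.0]
force: [-1.4, 1.5, 3.5]
width: 0.002
gripper_force: 1.9
```

```bash
python3 -c "
from h import *
st()"
```

```text
t 11.3 box x,y mm [-0.3 52.3] z 66.0 F x,y,z [ 0.55 -1.95  3.54] w 0.002 toolx deg 117.6 tilt [-0.  0. -1.]
```

Halfway down. I'll press on until it bottoms.

Request:
{"op": "apply_moves", "data": {
  "motion": [
    {"x":0,"y":0,"z":-0.2,"yaw":0,"hand":-1},
    {"x":0,"y":0,"z":-0.4,"yaw":0,"hand":-1},
    {"x":0,"y":0,"z":-0.4,"yaw":0,"hand":-1},
    {"x":0,"y":0,"z":-0.4,"yaw":0,"hand":-1}
  ]
}}

```text
clock: 11.8
position: [0.5134, -0.1995, 0.0638]
ee_rot: [1.627, 2.686, 0.001]
force: [-9.6, 3.4, 29.0]
width: 0.007
gripper_force: 14.4
```

```bash
python3 -c "
from h import *
st()"
```

```text
t 11.8 box x,y mm [-0.4 52.5] z 63.8 F x,y,z [ 6.93 -7.42 28.96] w 0.007 toolx deg 117.6 tilt [ 0.001 -0.    -1.   ]
```

It has bottomed at z = 63.8 mm with 29 N. I'll lift off and retreat.

Request:
{"op": "apply_moves", "data": {
  "motion": [
    {"x":0,"y":0,"z":1,"yaw":0,"hand":-1},
    {"x":0,"y":0,"z":4,"yaw":0,"hand":-1},
    {"x":0,"y":0,"z":8,"yaw":0,"hand":-1},
    {"x":0,"y":0,"z":8,"yaw":0,"hand":-1},
    {"x":0,"y":0,"z":8,"yaw":0,"hand":-1},
    {"x":0,"y":0,"z":8,"yaw":0,"hand":-1}
  ]
}}

```text
clock: 12.55
position: [0.5126, -0.1994, 0.1406]
ee_rot: [-1.627, -2.686, 0.001]
force: [1.0, -0.8, 0.2]
width: 0.004
gripper_force: 0.0
```

```bash
python3 -c "
from h import *
st()
get_image('wrist')
print([(round(r['p'],2),np.round(r['rect'],1)) for r in recognise('lever','wrist')[:2]])
for y in(-.027,-.013,.001):print(y,proj('wrist',[*(C+U*y),.082]))
print(sign_off())"
```

```text
t 12.55 box x,y mm [ 0.3 52.1] z 140.6 F x,y,z [-0.52  1.14  0.23] w 0.004 toolx deg 117.6 tilt [-0.002  0.    -1.   ]
[(0.72, array([303.6, 107.5, 336.8, 119.9]))]
-0.027 [319.22369449  88.65756024]
-0.013 [319.22233098 111.87971635]
0.001 [319.22101159 134.35046609]
the job is handed in; nothing more can be done
None
```

I handed the job in with the lever in the third notch, where the wrist camera placed it, and the start button pressed right down and released. The roll, die and nut looked undisturbed in the last picture I viewed, before the press. The hand-in gave no verdict.

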